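# Put two inspected bearing balls away in their deep pots

### The job

The two steel bearing balls on the inspection bench have been checked. Put the bigger ball away in the tall pot and the smaller ball in the low pot: lower each one gently all the way to the bottom before letting go, because a ball dropped in or pressed hard gets bruised. Leave both pots standing where they are and do not disturb the other parts on the bench.

Things in the scene. Friction and masses are not known exactly. Their poses are not given: they have to be found in the camera images.
- big_ball_center (a point): Centre of the bigger ball: plain polished steel sphere, 52 mm diameter, about 0.57 kg. It starts on a black rubber ring (36 mm outside, 24 mm inside diameter, 6 mm high, fixed to the bench), its centre about 29 mm above the bench.
- big_ball: The bigger steel ball itself (52 mm diameter); its origin is a point on its surface that turns with it, so use big_ball_center for its position.
- small_ball_center (a point): Centre of the smaller ball: plain polished steel sphere, 40 mm diameter, about 0.26 kg. It starts on a black rubber ring like the other one, its centre about 22 mm above the bench.
- small_ball: The smaller steel ball itself (40 mm diameter); its origin is a point on its surface that turns with it, so use small_ball_center for its position.
- tall_pot: Tall open round aluminium pot, straight walls, 168 mm outside diameter, 115 mm high, walls 4 mm, floor 5 mm thick; stands loose on the bench, about 1 kg. Origin: centre of its underside, z up.
- tall_pot_in (a point): Centre of the tall pot's flat inner floor (inner diameter 160 mm, 110 mm deep from rim to floor), z up.
- low_pot: Lower, narrower open round aluminium pot, straight walls, 148 mm outside diameter, 70 mm high, walls 4 mm, floor 5 mm thick; stands loose on the bench, about 0.7 kg. Origin: centre of its underside, z up.
- low_pot_in (a point): Centre of the low pot's flat inner floor (inner diameter 140 mm, 65 mm deep from rim to floor), z up.
- gear: Bystander: loose steel gear lying flat, 84 mm outside diameter, 24 mm high. Origin: centre of its underside. Leave it alone.
- race: Bystander: loose plain steel bearing ring lying flat, 80 mm outside, 66 mm inside diameter, 20 mm high. Origin: centre of its underside. Leave it alone.
- oil_can: Bystander: loose grey can standing upright, 60 mm diameter, 80 mm high. Origin: centre of its underside. Leave it alone.

How it is judged:
At the end, for the whole second after the job is handed in: The bigger ball lies on the floor of the tall pot and the smaller ball on the floor of the low pot (each ball's centre within 6 mm of its resting height, at less than 0.05 m/s), and both pots stand upright (within 0.05 rad) (horizontal distance between big_ball_center and tall_pot_in below 0.057 m and z of big_ball_center in the frame of tall_pot_in between 0.02 and 0.032 m and linear speed of each of big_ball, small_ball below 0.05 m/s and horizontal distance between small_ball_center and low_pot_in below 0.053 m and z of small_ball_center in the frame of low_pot_in between 0.014 and 0.026 m and angle between each of tall_pot, low_pot's own z axis and vertical below 0.05 rad); the robot touches nothing.
It fails at once if a ball is dropped or flung in (as by a fall of some 15 mm or more to the pot floor) (contact force between big_ball and tall_pot above 130 N or contact force between big_ball and low_pot above 130 N or contact force between small_ball and tall_pot above 65 N or contact force between small_ball and low_pot above 65 N or (horizontal distance between big_ball_center and tall_pot_in below 0.06 m and z of big_ball_center in the frame of tall_pot_in below 0.046 m and linear speed of big_ball above 0.5 m/s) or (horizontal distance between big_ball_center and low_pot_in below 0.06 m and z of big_ball_center in the frame of low_pot_in below 0.046 m and linear speed of big_ball above 0.5 m/s) or (horizontal distance between small_ball_center and tall_pot_in below 0.06 m and z of small_ball_center in the frame of tall_pot_in below 0.04 m and linear speed of small_ball above 0.5 m/s) or (horizontal distance between small_ball_center and low_pot_in below 0.06 m and z of small_ball_center in the frame of low_pot_in below 0.04 m and linear speed of small_ball above 0.5 m/s)).
It fails at once if a held ball is pressed hard against a pot ((contact force between big_ball and tall_pot above 50 N and contact force between the fingers and big_ball above 2 N) or (contact force between big_ball and low_pot above 50 N and contact force between the fingers and big_ball above 2 N) or (contact force between small_ball and tall_pot above 50 N and contact force between the fingers and small_ball above 2 N) or (contact force between small_ball and low_pot above 50 N and contact force between the fingers and small_ball above 2 N)).
It fails at once if a pot is shifted more than 40 mm or tipped more than 0.2 rad (distance of any of tall_pot, low_pot from where it was at the start of the episode above 0.04 m or angle between any of tall_pot, low_pot's own z axis and vertical above 0.2 rad).
It fails at once if the gear, the bearing ring or the oil can is shifted more than 25 mm (distance of any of gear, race, oil_can from where it was at the start of the episode above 0.025 m).
It also fails if it takes over 53 s, if anything falls off the work surface, if the arm or the gripper's body presses on something with over 40 N, if the wrist force passes 120 N, or if a joint passes its speed limit or range.

### The arm

A 7-joint arm with a two-finger parallel gripper is mounted at the origin on the work surface. World frame = base frame: x ahead of the robot, y to its left, z up, the work surface at z = 0. Lengths are in m, angles in rad, forces in N, time in s.
With the tool pointing down it reaches from about 0.4 to 0.85 m from the base axis. Payload 4.5 kg.
Tool frame: the origin (TCP) lies midway between the tips of the shut fingers; the grasp point (between the pads) lies 19 mm behind it; z points along the fingers, y is the line along which they close (so a half turn about z gives the same grasp; the last joint's range is limited). The gripper opens to 88 mm and grips with 3 to 60 N. Pads are 18 mm wide; open, the fingers measure 123 mm over their backs; the gripper's body (75 mm by 187 mm) begins 45 mm behind the grasp point.
Start: joints at [-1.202, 0.689, -0.195, 1.565, 0.157, 0.902, -0.215], TCP at [0.205, 0.59, 0.239] pointing down, gripper open.
Joint ranges: [-3.01, 3.01], [-0.46, 2.08], [-1.47, 1.51], [0.13, 2.56], [-1, 4.14], [0.04, 2.09], [-2.66, 2.66]. Speed limits (rad/s): [2.57, 2.57, 3.14, 3.14, 3.14, 3.14, 3.14].

### API

Orientations are given as a unit quaternion [x, y, z, w].
In Python, from plant import sensors, eyes, finish_job gives the robot as it stands.
- The arm moves only by the tool send_rows, never from a script. Its argument "rows" is text: rows parted by semicolons, each of 4 numbers parted by spaces: the shift along the tool's x, y, z normalised to -1 to 1, where 1 is 30 cm, then the turn about the tool's z normalised to -1 to 1, where 1 is 2 pi rad. A call has 1 to 10 rows; each row is the pose to reach, as a shift and turn from the pose commanded when the call began, along the tool's axes at that moment, turning the shorter way round; what a row does not reach only later rows make up. A row lasts 1/12 s, in which the tool goes at most 41.7 mm and 7.16 degrees, less where a joint would pass 70% of its speed; a pose out of reach is approached as far as the arm can. A call with a number of a shift or a turn outside -1 to 1 is refused whole. A call with a gripper value outside its range is refused whole. "jaw" is the closure, from -1 (fully open) to 1 (shut), set as the call begins (left out, the last holds). The fingers move at their own pace and stop on an object; "force" is the grip in N (left out, the last holds). Time passes only in rows, so rows that repeat a pose let the fingers close. It gives the time, the measured TCP pose, the force, the opening and the grip force at its end, in the units of the state.
- sensors.get_state(): the state, without advancing time (a new reading comes with each control period).
- eyes.snapshot(name): name is "scene" or "top" or "wrist"; returns (picture, depth): 384x512x3 uint8, red, green, blue; 384x512 float32, m along the optical axis (not along the pixel's ray), 0 where there is no reading.
- eyes.calibration(name): a dict with "fov_y" (degrees; the focal length in pixels is half the picture's height over the tangent of half this angle, whatever the lens; pixels are square), "cx", "cy" (the principal point, pixels), "world_from_camera" (4x4, takes a point from camera to world coordinates). Camera axes: x right, y down, z forward; pixel columns grow to the right and rows downward; lengths in m; the calibration is good to about 2 mm. The wrist camera is an equidistant fisheye: a pixel r from the principal point sees the ray r / f radians off the axis. A picture is of the moment at which its call begins: read the wrist's pose just before it. calibration takes no time and is no camera call; for the wrist camera it gives the pose at the moment of the call.
- finish_job(): hands the job in; it is judged then, once.
The state is a dict: "clock": time; "q": joint angles; "qd": joint speeds; "joint_torque": joint torques, N m; "tool_pos": TCP position; "eef_rot": TCP orientation; "contact_force": force on the tool from outside, world axes, zero at the start; "moment": the same for the moment, N m; "opening": opening from 0.0 (shut) to 1.0 (fully open); "finger_force": force on a finger pad.
Only numpy, scipy, OpenCV 4.12 (cv2) and the standard library are available. Lean on these libraries where they do the work, as an engineer would, in place of code of your own. Each camera call takes 0.05 s, during which the arm holds its last target. There are 200 camera calls.

## Working session

There is one attempt and no reset: what is moved stays moved. The work goes in short steps, Python scripts to look and compute and a tool call to move; the robot and the scene stay as the last step left them, time stands still between calls to the robot, and variables do not carry over. Pictures are saved under pics/ and viewed, at most 10 in all, crops included, and the job is handed in when it is done.

Besides the shell and the picture viewer there is one more tool, called after "Emit:" as name(argument=value, ...) on one line, values as JSON. send_rows: Moves the arm, as the interface text tells. Scaled input: -1 to 1 covers 30 cm each way for a shift and 2 pi rad each way for a turn. Its arguments: {"type":"object","properties":{"rows":{"type":"string"},"jaw":{"type":"number"},"force":{"type":"number"}},"required":["rows"]}

```bash
mkdir -p pics; ls; python3 - <<'E'
from plant import sensors, eyes
import cv2, numpy as np
s=sensors.get_state(); print({k:np.round(v,3).tolist() for k,v in s.items()})
ims=[]
for n in ("scene","top"):
    p,d=eyes.snapshot(n); np.savez(f"pics/{n}0.npz",p=p,d=d,**{k:np.array(v) for k,v in eyes.calibration(n).items()})
    cv2.imwrite(f"pics/{n}0.png",p[:,:,::-1])
    c=eyes.calibration(n); print(n,c['fov_y'],c['cx'],c['cy'],np.round(c['world_from_camera'],3).tolist())
E
```

```text
pics
{'clock': 0.0, 'q': [-1.202, 0.69, -0.194, 1.566, 0.157, 0.902, -0.215], 'qd': [0.001, -0.001, 0.0, 0.0, -0.0, 0.001, 0.0], 'joint_torque': [-0.0, -52.756, -1.267, -15.342, -0.053, 0.007, 0.0], 'tool_pos': [0.205, 0.59, 0.238], 'eef_rot': [0.167, 0.986, -0.001, -0.0], 'contact_force': [0.397, -0.582, 0.777], 'moment': [0.035, 0.036, -0.061], 'finger_force': 0.0, 'opening': 0.999}
scene 50.11719123619149 254.19080500442416 185.5200568409084 [[0.825, 0.479, -0.298, 0.972], [0.565, -0.708, 0.424, -0.484], [-0.008, -0.518, -0.855, 1.029], [0.0, 0.0, 0.0, 1.0]]
top 45.533471395820115 261.78912489608064 194.2231190066661 [[0.009, -0.989, 0.149, 0.5], [-1.0, -0.009, 0.0, 0.014], [0.001, -0.149, -0.989, 0.996], [0.0, 0.0, 0.0, 1.0]]
```

View pics/top0.png

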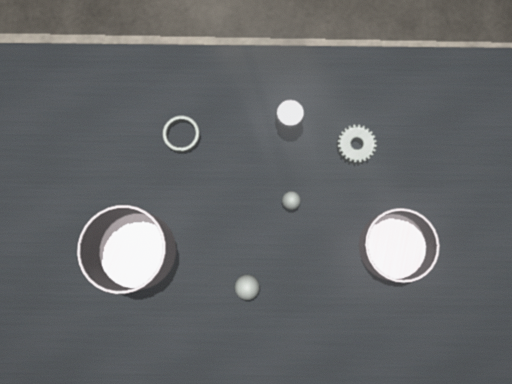

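View pics/scene0.png

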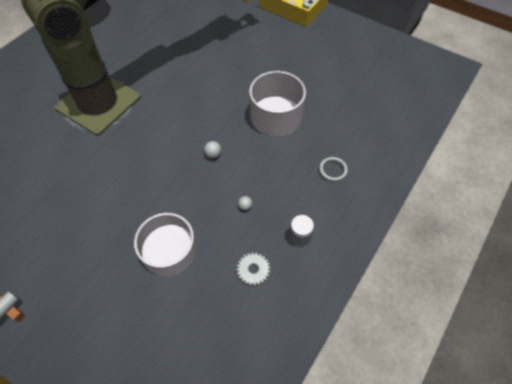

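The top view shows the big ball at (247,288), the small ball at (291,201), the tall pot rim around (122,249), the low pot rim around (402,246), the ring at (181,134), the can at (290,112) and the gear at (357,144). The scene view shows the big ball at (213,150), the small ball at (245,203), the tall pot at (277,97) and the low pot at (164,241).

```bash
cat > h.py <<'E'
import numpy as np, cv2
def load(n): return dict(np.load(f"pics/{n}.npz"))
def ray(v,u,r):
    f=192/np.tan(np.radians(v['fov_y']/2)); W=v['world_from_camera']
    d=W[:3,:3]@np.array([(u-v['cx'])/f,(r-v['cy'])/f,1]); return W[:3,3],d/np.linalg.norm(d)
def tri(a,b):
    (p,d),(q,e)=a,b
    s=np.linalg.lstsq(np.c_[d,-e],q-p,rcond=None)[0]
    A,B=p+s[0]*d,q+s[1]*e; return (A+B)/2,np.linalg.norm(A-B)
def cloud(v):
    f=192/np.tan(np.radians(v['fov_y']/2)); W=v['world_from_camera']
    r,u=np.mgrid[:384,:512]; z=v['d']
    P=np.stack([(u-v['cx'])/f*z,(r-v['cy'])/f*z,z],-1)@W[:3,:3].T+W[:3,3]
    P[z==0]=np.nan; return P
def blob(v,u,r,R=22):
    g=cv2.cvtColor(v['p'],cv2.COLOR_RGB2GRAY)[r-R:r+R,u-R:u+R]
    t,m=cv2.threshold(g,0,255,cv2.THRESH_OTSU)
    n,l,st,c=cv2.connectedComponentsWithStats(m); k=1+np.argmax(st[1:,4])
    cn=max(cv2.findContours((l==k).astype(np.uint8),cv2.RETR_EXTERNAL,cv2.CHAIN_APPROX_NONE)[0],key=len)
    (x,y),rad=cv2.minEnclosingCircle(cn); return c[k]+[u-R,r-R],(x+u-R,y+r-R,rad),st[k]
E
python3 - <<'E'
from h import *
np.set_printoptions(precision=4,suppress=True)
T,S=load('top0'),load('scene0'); C={'t':cloud(T),'s':cloud(S)}
for nm,t,s,R in (('big',(247,288),(213,150),20),('small',(291,201),(245,203),16)):
    bt,bs=blob(T,*t,R),blob(S,*s,R); print(nm,bt,bs)
    print(' tri cent',*tri(ray(T,*bt[0]),ray(S,*bs[0])),'circ',*tri(ray(T,*bt[1][:2]),ray(S,*bs[1][:2])))
    for k,(u,r) in (('t',t),('s',s)): print('  top depth',k,np.nanmax(C[k][r-14:r+14,u-14:u+14,2]),'bench',np.nanmedian(C[k][r-20:r+20,u-20:u+20,2]))
def circ(P):
    A=np.c_[2*P[:,:2],np.ones(len(P))]; c=np.linalg.lstsq(A,(P[:,:2]**2).sum(1),rcond=None)[0]
    return c[:2],np.sqrt(c[2]+c[:2]@c[:2])
for nm,t,s,R,h in (('tall',(122,249),(277,97),58,.115),('low',(402,246),(164,241),50,.07)):
    for k,(u,r) in (('t',t),('s',s)):
        P=C[k][max(0,r-R):r+R,u-R:u+R].reshape(-1,3); P=P[~np.isnan(P[:,2])]
        z=P[:,2]; rim=P[z>np.percentile(z,99.5)-.01]
        c,rad=circ(rim); d=np.hypot(*(P[:,:2]-c).T); fl=P[d<.05]
        print(nm,k,'rim z',np.median(rim[:,2]),len(rim),'c',c,'r',rad,'floor z',np.median(fl[:,2]))
for nm,t in (('ring',(181,134)),('can',(290,112)),('gear',(357,144))):
    P=C['t'][t[1]-22:t[1]+22,t[0]-22:t[0]+22].reshape(-1,3); P=P[P[:,2]>.012]; print(nm,(P.min(0)+P.max(0))/2,P[:,2].max())
E
```

```text
big (array([246.1627, 286.664 ]), (246.0, 286.6666660308838, 11.080613136291504), array([  9,   8,  22,  22, 381], dtype=int32)) (array([212.1139, 147.2595]), (212.1428565979004, 147.5, 7.298758506774902), array([ 12,  11,  15,  13, 158], dtype=int32))
 tri cent [0.451  0.0437 0.0468] 0.0017924289555213326 circ [0.4508 0.044  0.0452] 0.002025934412407379
  top depth t 0.05732568341714739 bench 0.0007044532384478108
  top depth s 0.06058888234576665 bench 0.002494014108898268
small (array([290.8109, 199.3234]), (290.8503189086914, 199.3726110458374, 8.017324447631836), array([  8,   7,  16,  16, 201], dtype=int32)) (array([244.8   , 201.3826]), (244.9166669845581, 201.5, 6.103946208953857), array([ 10,   9,  13,  12, 115], dtype=int32))
 tri cent [ 0.633  -0.0478  0.0364] 0.0012667050857338882 circ [ 0.6332 -0.0477  0.0358] 0.0008721408529114423
  top depth t 0.04388182783171812 bench 0.0002797938957591617
  top depth s 0.04477155217976703 bench 0.0018956163657741776
tall t rim z 0.11440000654295357 801 c [0.5242 0.2827] r 0.08148105933950793 floor z 0.004622723425212916
tall s rim z 0.11536429212703059 383 c [0.5227 0.2836] r 0.0815642709951108 floor z 0.0070880027670436885
low t rim z 0.06939272391368101 651 c [ 0.5383 -0.2679] r 0.0715152465173693 floor z 0.004816412243995649
low s rim z 0.07089629082644155 426 c [ 0.5371 -0.2675] r 0.07149280433867776 floor z 0.006600569389187072
ring [0.7813 0.1951 0.0183] 0.02455174935196469
can [ 0.8086 -0.0418  0.0489] 0.08501994467525165
gear [ 0.7603 -0.1914  0.0206] 0.029144164466163414
```

```bash
python3 - <<'E'
from h import *
from scipy.optimize import least_squares
from plant import sensors
from scipy.spatial.transform import Rotation as Ro
np.set_printoptions(precision=4,suppress=True)
for n in ('top0','scene0'):
    v=load(n);C=cloud(v)
    for nm,u,r,R,rad,p0 in (('big',*((247,288) if n=='top0' else (213,150)),18,.026,(.445,.045,.03)),('small',*((291,201) if n=='top0' else (245,203)),15,.02,(.63,-.047,.022))):
        P=C[r-R:r+R,u-R:u+R].reshape(-1,3); P=P[P[:,2]>.014]
        f=least_squares(lambda c:np.linalg.norm(P-c,axis=1)-rad,p0,loss='soft_l1',f_scale=.001)
        print(n,nm,len(P),f.x,'rms',np.median(abs(f.fun)))
s=sensors.get_state(); M=Ro.from_quat(s['eef_rot']).as_matrix(); print(M)
print('to big hover',M.T@(np.array([.443,.043,.19])-s['tool_pos'])/.3)
E
```

```text
top0 big 499 [0.4501 0.0445 0.0281] rms 0.0007137595939933176
top0 small 267 [ 0.6334 -0.0478  0.0212] rms 0.0007740762972090198
scene0 big 234 [0.4471 0.046  0.0303] rms 0.0010178299413767852
scene0 small 160 [ 0.631  -0.0462  0.0231] rms 0.0007393819998215232
[[-0.9445  0.3285 -0.0004]
 [ 0.3285  0.9445 -0.0016]
 [-0.0001 -0.0017 -1.    ]]
to big hover [-1.3473 -1.4606  0.1626]
```

Emit:
send_rows(rows="-0.68 -0.724 0 0;-0.68 -0.724 0 0;-0.68 -0.724 0 0;-0.68 -0.724 0 0;-0.68 -0.724 0 0;-0.68 -0.724 0 0;-0.68 -0.724 0 0;-0.68 -0.724 0 0;-0.68 -0.724 0 0", jaw=-1)

```text
clock: 0.85
tool_pos: [0.3281, 0.3146, 0.2386]
eef_rot: [0.17, 0.985, -0.001, 0.0]
contact_force: [-0.3, 0.4, 0.2]
opening: 1.0
finger_force: 0.0
```

Emit:
send_rows(rows="-0.68 -0.724 0.1 0;-0.68 -0.724 0.1 0;-0.68 -0.724 0.1 0;-0.68 -0.724 0.1 0;-0.68 -0.724 0.1 0;-0.68 -0.724 0.1 0;-0.68 -0.724 0.1 0;-0.68 -0.724 0.1 0;-0.68 -0.724 0.1 0")

```text
clock: 1.6
tool_pos: [0.4493, 0.0444, 0.2082]
eef_rot: [0.169, 0.986, -0.0, 0.0]
contact_force: [-0.6, 0.5, 0.5]
opening: 0.999
finger_force: 0.0
```

```bash
python3 - <<'E'
from plant import sensors, eyes
from h import *
np.set_printoptions(precision=3,suppress=True)
from scipy.spatial.transform import Rotation as Ro
out=[]
s=sensors.get_state(); print(s['clock'],s['tool_pos'],s['eef_rot']); M=Ro.from_quat(s['eef_rot']).as_matrix()
for n in ("scene","top","wrist"):
    c=eyes.calibration(n);p,d=eyes.snapshot(n); np.savez(f"pics/{n}1.npz",p=p,d=d,**{k:np.array(v) for k,v in c.items()})
    out.append(p)
    if n=='wrist': print(c); continue
    P=(cloud(load(n+'1')).reshape(-1,3)-s['tool_pos'])@M
    P=P[(np.hypot(P[:,0],P[:,1])<.16)&(P[:,2]<0.01)]
    for z0 in np.arange(-.2,.01,.01):
        q=P[(P[:,2]>=z0)&(P[:,2]<z0+.01)]
        if len(q)>3: print(n,round(z0,3),len(q),q[:,:2].min(0),q[:,:2].max(0))
cv2.imwrite('pics/b.png',np.vstack([cv2.resize(out[0][0:250,60:400],(800,588))])[:,:,::-1]); cv2.imwrite('pics/w.png',out[2][:,:,::-1])
E
```

```text
1.6 [0.449 0.044 0.208] [ 0.169  0.986 -0.     0.   ]
scene -0.2 112 [-0.037 -0.038] [0.016 0.028]
scene -0.19 87 [-0.038 -0.038] [0.011 0.031]
scene -0.18 53 [-0.033 -0.032] [0.001 0.02 ]
scene -0.17 202 [-0.036 -0.038] [0.025 0.036]
scene -0.16 164 [-0.037 -0.041] [0.035 0.025]
scene -0.15 55 [-0.034 -0.041] [0.029 0.014]
scene -0.14 40 [-0.021 -0.041] [0.02  0.007]
scene -0.13 84 [-0.023 -0.041] [0.02  0.016]
scene -0.12 217 [-0.035 -0.093] [0.033 0.09 ]
scene -0.11 798 [-0.035 -0.094] [0.037 0.095]
scene -0.1 187 [-0.034 -0.093] [0.026 0.092]
scene -0.09 277 [-0.035 -0.091] [0.028 0.085]
scene -0.08 117 [-0.034 -0.086] [0.025 0.084]
scene -0.07 16 [-0.031 -0.085] [0.032 0.053]
scene -0.06 13 [-0.01   0.051] [0.011 0.06 ]
scene -0.05 33 [-0.01 -0.06] [0.004 0.061]
scene -0.04 39 [-0.011 -0.06 ] [0.008 0.059]
scene -0.03 46 [-0.011 -0.059] [0.01 0.06]
scene -0.02 38 [-0.011 -0.059] [0.01  0.059]
scene -0.01 31 [-0.01  -0.057] [0.011 0.058]
top -0.16 54 [-0.034 -0.039] [-0.021 -0.025]
top -0.12 5 [-0.026 -0.089] [0.023 0.091]
top -0.11 1598 [-0.034 -0.092] [0.033 0.095]
top -0.1 48 [-0.034 -0.09 ] [0.    0.093]
top -0.09 304 [-0.034 -0.082] [0.003 0.085]
top -0.08 18 [-0.034 -0.08 ] [-0.023  0.073]
{'fov_y': 65.70646984690485, 'cx': 256.26078287612506, 'cy': 195.23460319717165, 'world_from_camera': array([[ 0.327,  0.908,  0.261,  0.38 ],
       [ 0.945, -0.315, -0.088,  0.07 ],
       [ 0.002,  0.275, -0.961,  0.354],
       [ 0.   ,  0.   ,  0.   ,  1.   ]])}
```

View pics/b.png

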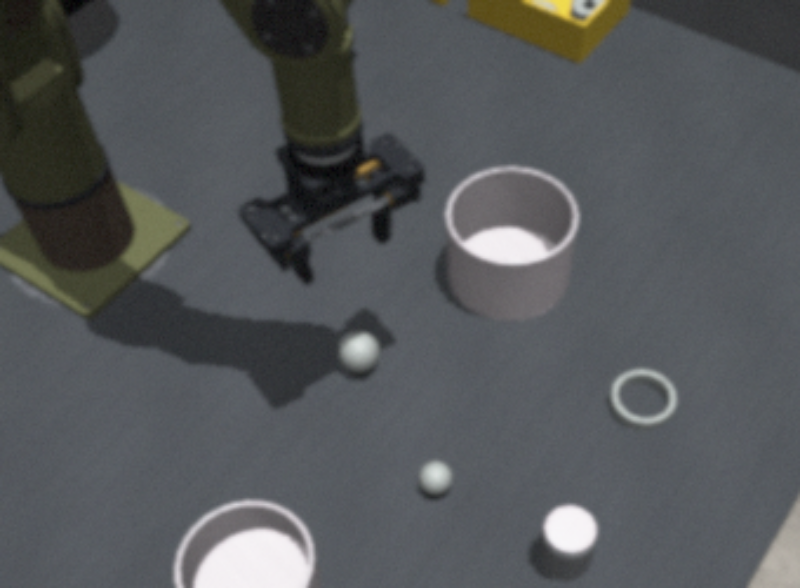

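View pics/w.png

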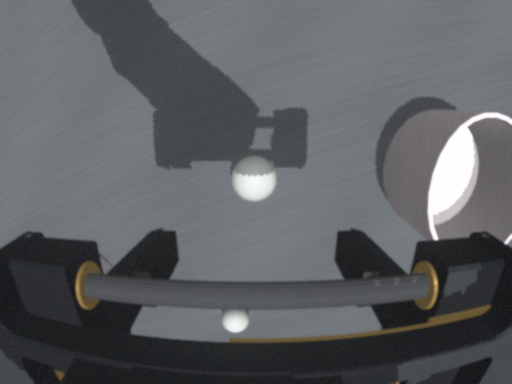

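The gripper body is 187 mm wide, so it can't enter the 160 mm tall pot. The fingertips therefore stop about 46 mm above its floor, and the big ball has to be held by the very tips above its equator. I'll check the gripper's underside and the ball centres with the wrist depth.

```bash
cat >> h.py <<'E'
def fcloud(v):
    f=192/np.tan(np.radians(v['fov_y']/2)); W=v['world_from_camera']
    r,u=np.mgrid[:384,:512]; x,y=u-v['cx'],r-v['cy']; R=np.hypot(x,y)+1e-9; t=R/f; z=v['d']
    P=np.stack([x/R*np.tan(t)*z,y/R*np.tan(t)*z,z],-1)@W[:3,:3].T+W[:3,3]; P[z==0]=np.nan; return P
E
python3 - <<'E'
from h import *
from scipy.optimize import least_squares
from scipy.spatial.transform import Rotation as Ro
np.set_printoptions(precision=4,suppress=True)
v=load('wrist1');C=fcloud(v)
for nm,u,r,R,rad,p0 in (('big',254,178,28,.026,(.445,.045,.03)),('small',236,320,13,.02,(.63,-.047,.022))):
    P=C[r-R:r+R,u-R:u+R].reshape(-1,3); P=P[(P[:,2]>.014)&(P[:,2]<.07)]
    f=least_squares(lambda c:np.linalg.norm(P-c,axis=1)-rad,p0,loss='soft_l1',f_scale=.001); print(nm,len(P),f.x,np.median(abs(f.fun)))
M=Ro.from_quat([.169,.986,0,0]).as_matrix(); Q=(C.reshape(-1,3)-[.4493,.0444,.2082])@M
Q=Q[(Q[:,2]<0.01)]
for y0 in np.arange(-.1,.1,.01):
    q=Q[(Q[:,1]>=y0)&(Q[:,1]<y0+.01)&(abs(Q[:,0])<.05)]
    if len(q)>5: print(round(y0,3),len(q),'zmax',np.percentile(q[:,2],[50,98]),'x',q[:,0].min(),q[:,0].max())
E
```

```text
big 1669 [0.4487 0.0444 0.0277] 0.00030071906619275057
small 515 [ 0.6319 -0.0482  0.0204] 0.0004024099155593361
-0.09 158 zmax [-0.0759 -0.0659] x -0.0036706003360758356 0.037552723415410855
-0.08 1634 zmax [-0.0867 -0.0669] x -0.01221536554145994 0.03809572051091119
-0.07 4124 zmax [-0.0979 -0.0716] x -0.011370593554071953 0.03763508204530498
-0.06 4296 zmax [-0.0872 -0.0137] x -0.008957535597679244 0.03768433240408827
-0.05 6422 zmax [-0.0778 -0.0046] x -0.009106413753554555 0.037522731575464714
-0.04 2160 zmax [-0.0989 -0.0766] x 0.022561063693888682 0.030460718187332366
-0.03 2528 zmax [-0.0994 -0.0765] x 0.02219823699604157 0.030634159986745152
-0.02 2762 zmax [-0.0993 -0.0767] x 0.02264503671899031 0.03080437383451697
-0.01 3029 zmax [-0.099  -0.0767] x 0.019813271721196155 0.03052631492180673
-0.0 3160 zmax [-0.0988 -0.0766] x 0.019499670336869238 0.030674481872678665
0.01 3009 zmax [-0.0987 -0.0768] x 0.020040609961511604 0.030783045663581404
0.02 3163 zmax [-0.1002 -0.0771] x 0.01933489916579673 0.030733757575041022
0.03 2889 zmax [-0.1006 -0.0772] x 0.01758370503134769 0.030882843452129723
0.04 3558 zmax [-0.0817 -0.0031] x -0.0058290639967993755 0.03098857986745122
0.05 6849 zmax [-0.0816 -0.0104] x -0.01791148848361577 0.03868180041789392
0.06 4693 zmax [-0.0972 -0.0444] x -0.01448425873048421 0.03867836142627968
0.07 2155 zmax [-0.0875 -0.0697] x -0.020362039279585766 0.03866990674213714
0.08 513 zmax [-0.0797 -0.0663] x -0.016505094921299614 0.03883835627991702
```

Emit:
send_rows(rows="0 0 0.12 0;0 0 0.24 0;0 0 0.36 0;0 0 0.48 0;0 0 0.54 0;0 0 0.55 0;0 0 0.55 0")

```text
clock: 2.33
tool_pos: [0.4471, 0.0484, 0.0431]
eef_rot: [0.164, 0.986, 0.0, -0.001]
contact_force: [0.6, -0.5, 0.4]
opening: 0.997
finger_force: 0.0
```

Emit:
send_rows(rows="0 0 0 0;0 0 0 0;0 0 0 0;0 0 0 0;0 0 0 0;0 0 0 0;0 0 0 0;0 0 0 0;0 0 0 0;0 0 0 0", jaw=1, force=40)

```text
clock: 3.17
tool_pos: [0.448, 0.0458, 0.0438]
eef_rot: [0.167, 0.986, -0.0, 0.0]
contact_force: [-0.2, -0.8, 3.3]
opening: 0.423
finger_force: 32.4
```

Emit:
send_rows(rows="0 0 0 0;0 0 0 0;0 0 -0.004 0;0 0 -0.008 0;0 0 -0.012 0;0 0 -0.012 0;0 0 -0.012 0", force=60)

```text
clock: 3.75
tool_pos: [0.4494, 0.0451, 0.0532]
eef_rot: [0.167, 0.986, 0.0, 0.004]
contact_force: [-6.2, -0.7, 82.2]
opening: 0.013
finger_force: 41.9
```

Emit:
send_rows(rows="0 0 0 0;0 0 0 0;0 0 0 0;0 0 0 0;0 0 0 0;0 0 0 0", jaw=-1)

```text
clock: 4.25
tool_pos: [0.4541, 0.0498, 0.0517]
eef_rot: [0.165, 0.986, 0.005, 0.007]
contact_force: [2.2, 8.4, 33.4]
opening: 0.445
finger_force: 15.8
```

```bash
cat > w.py <<'E'
import sys
from plant import sensors, eyes
from h import *
from scipy.optimize import least_squares
np.set_printoptions(precision=4,suppress=True)
k=sys.argv[1]; rad,p0=(.026,(.449,.0447,.0285)) if len(sys.argv)<3 else (.02,(.632,-.0475,.0215))
s=sensors.get_state(); print(s['clock'],np.array(s['tool_pos']),s['opening'])
for n in ('top','scene','wrist'):
    c=eyes.calibration(n);p,d=eyes.snapshot(n); np.savez(f"pics/{n}{k}.npz",p=p,d=d,**{a:np.array(b) for a,b in c.items()})
    C=(fcloud if n=='wrist' else cloud)(load(n+k)).reshape(-1,3)
    P=C[(np.hypot(C[:,0]-p0[0],C[:,1]-p0[1])<.032)&(C[:,2]>.014)&(C[:,2]<.062)]
    if len(P)<20: continue
    f=least_squares(lambda c:np.linalg.norm(P-c,axis=1)-rad,p0,loss='soft_l1',f_scale=.0007); print(n,len(P),f.x,np.median(abs(f.fun)))
    if n=='wrist': cv2.imwrite(f'pics/w{k}.png',p[:,:,::-1])
E
python3 w.py 2
```

```text
4.25 [0.4541 0.0498 0.0517] 0.4447401117204097
scene 208 [0.4537 0.06   0.0331] 0.00100873547049893
wrist 5473 [0.4552 0.0586 0.0304] 0.00035772639349338636
```

View pics/w2.png

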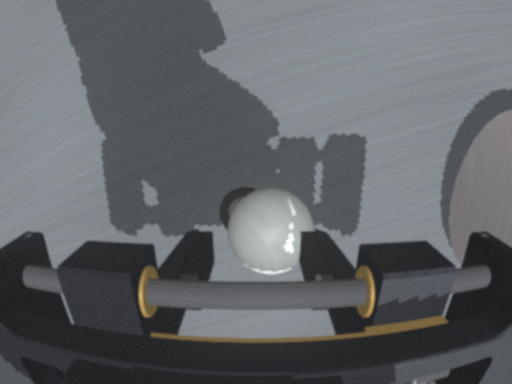

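```bash
python3 -c "
from plant import sensors
s=sensors.get_state();print(s['clock'],s['tool_pos'],s['contact_force'],s['finger_force'],s['opening'])"
```

```text
4.4 [0.45379065 0.05103175 0.04999445] [ 2.96741023  5.5869055  18.04759139] 9.292533695697784 0.5818834861687997
```

The fingers slid off over the ball, which has rolled about 15 mm along the tool's +y. It now leans against the right finger at (300,235). I'll lower around it and recapture it.

Emit:
send_rows(rows="0 0.01 0 0;0 0.02 0.015 0;0 0.03 0.035 0;0 0.03 0.06 0;0 0.03 0.09 0")

```text
clock: 4.82
tool_pos: [0.4557, 0.0607, 0.0243]
eef_rot: [0.164, 0.986, 0.004, 0.001]
contact_force: [1.3, 5.4, 3.6]
opening: 0.96
finger_force: 2.7
```

```bash
python3 w.py 3
```

```text
4.8167 [0.4557 0.0607 0.0243] 0.9599591969865165
scene 113 [0.4564 0.0398 0.0502] 0.0039267787760201255
wrist 3570 [0.4388 0.043  0.048 ] 0.0038588882973015683
```

View pics/w3.png

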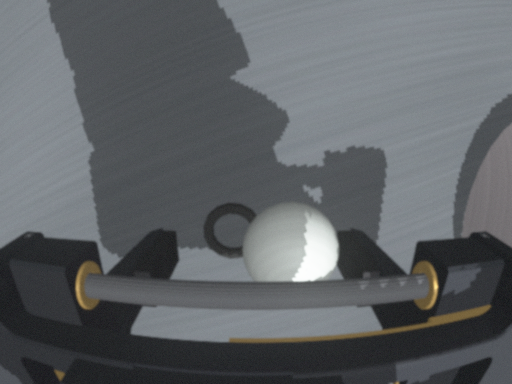

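The ball lies between the fingers next to the ring, so I'll close now.

Emit:
send_rows(rows="0 0 0 0;0 0 0 0;0 0 0 0;0 0 0 0;0 0 0 0;0 0 0 0;0 0 0 0;0 0 0 0;0 0 0 0", jaw=1, force=15)

```text
clock: 5.72
tool_pos: [0.4615, 0.0695, 0.0258]
eef_rot: [0.159, 0.987, 0.01, 0.005]
contact_force: [9.9, 27.6, 15.2]
opening: 0.637
finger_force: 15.0
```

```bash
python3 w.py 4; python3 - <<'E'
from h import *
from scipy.optimize import least_squares
C=fcloud(load('wrist4')).reshape(-1,3);print(C.shape)
E
```

```text
5.7167 [0.4615 0.0695 0.0258] 0.637263936215534
scene 141 [0.447  0.0583 0.0315] 0.0042317261636076985
wrist 4894 [0.4591 0.0597 0.0264] 0.003239643646245089
(196608, 3)
```

The right finger is pressing the ball against the fixed ring and pushing the arm over. I'll shift toward +y so the grip centres.

Emit:
send_rows(rows="0 0.015 0 0;0 0.03 0 0;0 0.045 0 0;0 0.045 0 0;0 0.045 0 0;0 0.045 0 0")

```text
clock: 6.37
tool_pos: [0.4622, 0.0742, 0.0248]
eef_rot: [0.164, 0.986, 0.006, 0.004]
contact_force: [3.8, 8.6, 10.5]
opening: 0.581
finger_force: 15.0
```

Emit:
send_rows(rows="0 0 -0.02 0;0 0 -0.05 0;0 0 -0.1 0;0 0 -0.1 0;0 0 -0.1 0", force=30)

```text
clock: 6.78
tool_pos: [0.4567, 0.0672, 0.0535]
eef_rot: [0.167, 0.986, -0.0, -0.001]
contact_force: [-0.6, -0.7, -6.8]
opening: 0.574
finger_force: 30.0
```

```bash
python3 w.py 5
```

```text
6.7833 [0.4567 0.0672 0.0535] 0.5735710964084914
scene 38 [0.4516 0.0672 0.0581] 0.0011196076137866134
wrist 610 [0.4531 0.0623 0.0477] 0.0013777517269268642
```

View pics/w5.png

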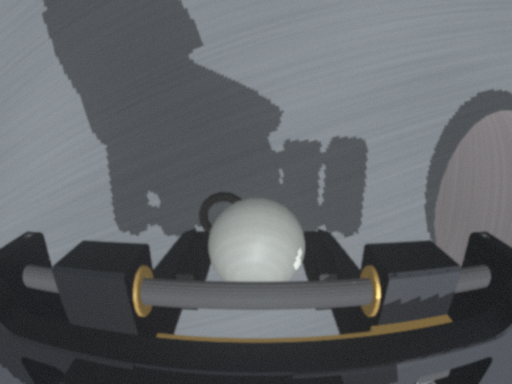

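```bash
python3 - <<'E'
from h import *
from plant import sensors
from scipy.optimize import least_squares
from scipy.spatial.transform import Rotation as Ro
np.set_printoptions(precision=4,suppress=True)
s=sensors.get_state(); print(s['clock'],np.array(s['tool_pos']),s['eef_rot'],s['opening']); M=Ro.from_quat(s['eef_rot']).as_matrix()
v=load('wrist5');C=fcloud(v)
m=np.zeros((384,512),bool); cv2_m=cv2.circle(m.astype(np.uint8),(257,240),38,1,-1); cv2_m[270:]=0
for nm,X,mm in (('w',C,cv2_m>0),('ring',C,None)):
    if mm is None: continue
    P=X[mm]; P=P[~np.isnan(P[:,2])]
    f=least_squares(lambda c:np.linalg.norm(P-c,axis=1)-.026,(.455,.065,.055),loss='soft_l1',f_scale=.0005)
    print(f.x,np.median(abs(f.fun)),'tool frame',M.T@(f.x-s['tool_pos']))
v=load('wrist3');C=fcloud(v); g=v['p'].max(-1)
# ring outline in wrist3: dark pixels near z~6mm
P=C[200:262,200:262];gg=g[200:262,200:262]; q=P[(P[...,2]>.003)&(P[...,2]<.009)&(gg<50)]
print(len(q),(q.min(0)+q.max(0))/2,q.max(0)-q.min(0))
E
```

```text
6.9333 [0.4562 0.0671 0.0528] [ 0.1666  0.986  -0.0008 -0.0021] 0.5733281768773228
[0.4542 0.0666 0.053 ] 0.00035555039980421366 tool frame [ 0.0018 -0.0012 -0.0002]
355 [0.4456 0.0444 0.0048] [0.0298 0.0315 0.0035]
```

Emit:
send_rows(rows="-0.004 -0.04 0 0;-0.007 -0.076 0 0;-0.007 -0.076 0 0;-0.007 -0.076 0.03 0;-0.007 -0.076 0.06 0;-0.007 -0.076 0.073 0;-0.007 -0.076 0.076 0;-0.007 -0.076 0.076 0;-0.007 -0.076 0.076 0;-0.007 -0.076 0.076 0")

```text
clock: 7.77
tool_pos: [0.4514, 0.0451, 0.0312]
eef_rot: [0.167, 0.986, -0.0, -0.001]
contact_force: [0.5, 0.2, -5.8]
opening: 0.571
finger_force: 30.0
```

Emit:
send_rows(rows="0 0 0.004 0;0 0 0.008 0;0 0 0.01 0;0 0 0.01 0;0 0 0.01 0")

```text
clock: 8.18
tool_pos: [0.4513, 0.0451, 0.0279]
eef_rot: [0.167, 0.986, -0.0, -0.001]
contact_force: [0.2, 0.4, -5.0]
opening: 0.573
finger_force: 30.0
```

Emit:
send_rows(rows="0 0 0.002 0;0 0 0.004 0;0 0 0.004 0;0 0 0.004 0")

```text
clock: 8.52
tool_pos: [0.4512, 0.0452, 0.0274]
eef_rot: [0.166, 0.986, -0.0, -0.001]
contact_force: [-0.8, 1.0, 5.4]
opening: 0.575
finger_force: 30.0
```

Emit:
send_rows(rows="0 0 0 0;0 0 0 0;0 0 0 0;0 0 0 0;0 0 0 0;0 0 0 0;0 0 -0.02 0;0 0 -0.036 0;0 0 -0.036 0;0 0 -0.036 0", jaw=-1)

```text
clock: 9.35
tool_pos: [0.4516, 0.0452, 0.038]
eef_rot: [0.167, 0.986, -0.0, -0.001]
contact_force: [-0.2, 1.2, 0.1]
opening: 0.997
finger_force: 0.0
```

```bash
python3 w.py 6
```

```text
9.35 [0.4516 0.0452 0.038 ] 0.9969394601789259
scene 235 [0.4475 0.0463 0.0306] 0.000832101147047886
wrist 6444 [0.4485 0.0441 0.0276] 0.000289089696453226
```

Emit:
send_rows(rows="0.008 -0.003 -0.003 0;0.008 -0.003 -0.003 0;0.008 -0.003 -0.003 0;0.008 -0.003 -0.003 0;0.008 -0.003 -0.003 0;0.008 -0.003 -0.003 0;0.008 -0.003 -0.003 0;0.008 -0.003 -0.003 0;0.008 -0.003 -0.003 0;0.008 -0.003 -0.003 0", jaw=1, force=25)

```text
clock: 10.33
tool_pos: [0.4488, 0.0453, 0.0382]
eef_rot: [0.167, 0.986, -0.0, -0.001]
contact_force: [0.7, -0.0, -2.2]
opening: 0.514
finger_force: 22.8
```

Emit:
send_rows(rows="0 0 0 0;0 0 0 0;0 0 -0.004 0;0 0 -0.004 0")

```text
clock: 10.67
tool_pos: [0.4483, 0.0447, 0.0395]
eef_rot: [0.167, 0.986, -0.001, -0.002]
contact_force: [0.0, 0.2, -6.1]
opening: 0.514
finger_force: 22.1
```

Emit:
send_rows(rows="0 0 -0.004 0;0 0 -0.004 0;0 0 -0.004 0")

```text
clock: 10.92
tool_pos: [0.4486, 0.045, 0.0407]
eef_rot: [0.167, 0.986, -0.001, -0.001]
contact_force: [-0.5, 0.5, -5.8]
opening: 0.519
finger_force: 22.1
```

It holds at 9.7 mm above centre. I'll regrip about 2 mm higher so the remaining drop in the pot is smaller.

Emit:
send_rows(rows="0 0 0.004 0;0 0 0.006 0;0 0 0.006 0")

```text
clock: 11.17
tool_pos: [0.4486, 0.0451, 0.0388]
eef_rot: [0.167, 0.986, -0.001, -0.001]
contact_force: [-0.2, -0.1, -6.8]
opening: 0.519
finger_force: 22.1
```

Emit:
send_rows(rows="0 0 0 0;0 0 0 0;0 0 0 0;0 0 -0.006 0;0 0 -0.006 0;0 0 -0.006 0", jaw=0.5)

```text
clock: 11.67
tool_pos: [0.4488, 0.0451, 0.0409]
eef_rot: [0.167, 0.986, -0.0, -0.001]
contact_force: [0.0, 0.3, -6.4]
opening: 0.519
finger_force: 22.1
```

Emit:
send_rows(rows="0 0 0 0;0 0 0 0;0 0 0 0", jaw=-0.5)

```text
clock: 11.92
tool_pos: [0.449, 0.0451, 0.0411]
eef_rot: [0.167, 0.986, -0.0, -0.001]
contact_force: [-1.1, -1.0, -0.4]
opening: 0.721
finger_force: 0.0
```

Emit:
send_rows(rows="0 0 0.003 0;0 0 0.003 0;0 0 0.003 0;0 0 0.003 0")

```text
clock: 12.25
tool_pos: [0.4487, 0.0451, 0.0399]
eef_rot: [0.167, 0.986, -0.0, -0.001]
contact_force: [-0.2, -0.5, 0.7]
opening: 0.749
finger_force: 0.0
```

```bash
python3 w.py 7
```

```text
12.25 [0.4487 0.0451 0.0399] 0.7490570199118262
scene 233 [0.4473 0.0463 0.0306] 0.0010398731148441864
wrist 6184 [0.4486 0.0442 0.0275] 0.00028485946157290505
```

Ball is seated on the ring. Gripping now at about 11.4 mm above centre.

Emit:
send_rows(rows="0 0 0 0;0 0 0 0;0 0 0 0;0 0 0 0;0 0 0 0;0 0 0 0;0 0 0 0", jaw=1, force=35)

```text
clock: 12.98
tool_pos: [0.4488, 0.0452, 0.0398]
eef_rot: [0.167, 0.986, -0.0, -0.001]
contact_force: [0.2, 1.1, -2.5]
opening: 0.497
finger_force: 30.9
```

Emit:
send_rows(rows="0 0 -0.002 0;0 0 -0.004 0;0 0 -0.006 0;0 0 -0.006 0")

```text
clock: 13.32
tool_pos: [0.4484, 0.0449, 0.0416]
eef_rot: [0.167, 0.986, -0.001, -0.002]
contact_force: [-0.3, -0.4, -6.9]
opening: 0.495
finger_force: 30.1
```

Emit:
send_rows(rows="0 0 -0.01 0;0 0 -0.03 0;0 0 -0.06 0;0 0 -0.1 0;0 0 -0.14 0;0 0 -0.18 0;0 0 -0.22 0;0 0 -0.25 0;0 0 -0.27 0;0 0 -0.28 0")

```text
clock: 14.15
tool_pos: [0.449, 0.0448, 0.1267]
eef_rot: [0.167, 0.986, -0.0, -0.001]
contact_force: [0.1, 0.8, -6.4]
opening: 0.495
finger_force: 30.1
```

Emit:
send_rows(rows="0 0 -0.02 0;0 0 -0.05 0;0 0 -0.09 0;0 0 -0.13 0;0 0 -0.17 0;0 0 -0.2 0;0 0 -0.22 0;0 0 -0.23 0;0 0 -0.24 0;0 0 -0.24 0")

```text
clock: 14.98
tool_pos: [0.449, 0.045, 0.1977]
eef_rot: [0.167, 0.986, -0.001, -0.001]
contact_force: [-0.2, 0.3, -7.0]
opening: 0.495
finger_force: 30.1
```

```bash
python3 - <<'E'
from h import *
from plant import sensors
from scipy.spatial.transform import Rotation as Ro
np.set_printoptions(precision=4,suppress=True)
s=sensors.get_state(); M=Ro.from_quat(s['eef_rot']).as_matrix(); p=np.array(s['tool_pos'])
print(s['clock'],p,s['contact_force'],s['opening'],'to tall',M.T@(np.array([.5233,.2832,p[2]])-p)/.3)
E
```

```text
14.9833 [0.449  0.045  0.1977] [-0.211   0.2759 -7.0438] 0.4953405644682349 to tall [ 0.0268  0.8312 -0.0012]
```

Emit:
send_rows(rows="0 0.005 0 0;0 0.02 0 0;0.003 0.045 0 0;0.005 0.08 0 0;0.007 0.125 0 0;0.01 0.175 0 0;0.012 0.23 0 0;0.013 0.285 0 0;0.013 0.34 0 0;0.013 0.395 0 0")

```text
clock: 15.82
tool_pos: [0.4844, 0.1607, 0.1973]
eef_rot: [0.166, 0.986, -0.0, -0.002]
contact_force: [0.2, -0.3, -6.5]
opening: 0.492
finger_force: 30.1
```

Emit:
send_rows(rows="0.002 0.055 0 0;0.004 0.11 0 0;0.006 0.165 0 0;0.008 0.22 0 0;0.01 0.27 0 0;0.012 0.315 0 0;0.013 0.355 0 0;0.014 0.39 0 0;0.014 0.415 0 0;0.014 0.43 0 0")

```text
clock: 16.65
tool_pos: [0.5226, 0.2834, 0.1971]
eef_rot: [0.166, 0.986, -0.0, -0.002]
contact_force: [0.0, 0.1, -5.6]
opening: 0.494
finger_force: 30.1
```

```bash
cat > t.py <<'E'
import sys
from h import *
from plant import sensors
from scipy.spatial.transform import Rotation as Ro
np.set_printoptions(precision=4,suppress=True)
t=[float(a) for a in sys.argv[1:4]]
s=sensors.get_state(); M=Ro.from_quat(s['eef_rot']).as_matrix(); p=np.array(s['tool_pos'])
print(s['clock'],p,np.array(s['contact_force']),s['opening'],'to',M.T@(np.array(t)-p)/.3)
E
python3 t.py .5233 .2832 .06
```

```text
16.65 [0.5226 0.2834 0.1971] [ 0.0322  0.0917 -5.5629] 0.4935048573431548 to [-0.0038  0.0004  0.457 ]
```

Emit:
send_rows(rows="0 0 0.01 0;0 0 0.03 0;0 0 0.06 0;0 0 0.1 0;0 0 0.14 0;0 0 0.18 0;0 0 0.22 0;0 0 0.25 0;0 0 0.27 0;0 0 0.28 0")

```text
clock: 17.48
tool_pos: [0.5221, 0.2813, 0.1121]
eef_rot: [0.167, 0.986, -0.001, -0.002]
contact_force: [-0.8, 0.3, -5.4]
opening: 0.493
finger_force: 30.1
```

Emit:
send_rows(rows="0 0 0.01 0;0 0 0.03 0;0 0 0.06 0;0 0 0.09 0;0 0 0.12 0;0 0 0.14 0;0 0 0.155 0;0 0 0.165 0;0 0 0.17 0;0 0 0.17 0")

```text
clock: 18.32
tool_pos: [0.5224, 0.2815, 0.0621]
eef_rot: [0.167, 0.986, -0.001, -0.001]
contact_force: [0.2, 0.2, -7.1]
opening: 0.493
finger_force: 30.1
```

```bash
python3 t.py .5233 .2832 .052
```

```text
18.3167 [0.5224 0.2815 0.0621] [ 0.207  0.168 -7.137] 0.49299837138032176 to [-0.0011  0.0064  0.0337]
```

Emit:
send_rows(rows="0 0 0.01 0;0 0 0.02 0;0 0 0.027 0;0 0 0.027 0")

```text
clock: 18.65
tool_pos: [0.5222, 0.2813, 0.0538]
eef_rot: [0.167, 0.986, -0.001, -0.002]
contact_force: [-0.1, -0.6, -6.9]
opening: 0.494
finger_force: 30.1
```

Emit:
send_rows(rows="0 0 0.003 0;0 0 0.003 0;0 0 0.003 0")

```text
clock: 18.9
tool_pos: [0.5224, 0.2816, 0.0534]
eef_rot: [0.167, 0.986, -0.0, -0.001]
contact_force: [0.0, -1.1, -6.5]
opening: 0.496
finger_force: 30.1
```

Emit:
send_rows(rows="0 0 0.003 0;0 0 0.003 0;0 0 0.003 0")

```text
clock: 19.15
tool_pos: [0.5224, 0.2815, 0.0525]
eef_rot: [0.167, 0.986, -0.0, -0.001]
contact_force: [-0.0, 0.1, -6.0]
opening: 0.498
finger_force: 30.1
```

Emit:
send_rows(rows="0 0 0.003 0;0 0 0.003 0;0 0 0.003 0")

```text
clock: 19.4
tool_pos: [0.5224, 0.2815, 0.0515]
eef_rot: [0.167, 0.986, -0.0, -0.001]
contact_force: [0.0, 0.1, -5.9]
opening: 0.494
finger_force: 30.1
```

Emit:
send_rows(rows="0 0 0.003 0;0 0 0.003 0;0 0 0.003 0")

```text
clock: 19.65
tool_pos: [0.5228, 0.2819, 0.0512]
eef_rot: [0.167, 0.986, 0.0, -0.001]
contact_force: [-1.2, -1.3, -0.1]
opening: 0.495
finger_force: 30.1
```

Emit:
send_rows(rows="0 0 0.003 0;0 0 0.003 0;0 0 0.003 0")

```text
clock: 19.9
tool_pos: [0.5228, 0.2819, 0.0511]
eef_rot: [0.167, 0.986, 0.0, -0.001]
contact_force: [-3.2, -3.4, 7.4]
opening: 0.492
finger_force: 30.1
```

Body just touches the rim at TCP z = 0.0512, leaving a drop of about 9 mm (0.42 m/s), which is within the limit. Releasing.

Emit:
send_rows(rows="0 0 -0.004 0;0 0 -0.004 0;0 0 -0.004 0")

```text
clock: 20.15
tool_pos: [0.5226, 0.2817, 0.0512]
eef_rot: [0.167, 0.986, -0.0, -0.001]
contact_force: [-0.8, -1.6, 0.5]
opening: 0.493
finger_force: 30.1
```

Emit:
send_rows(rows="0 0 0 0;0 0 0 0;0 0 0 0;0 0 0 0;0 0 0 0;0 0 0 0", jaw=-1)

```text
clock: 20.65
tool_pos: [0.5228, 0.2818, 0.0512]
eef_rot: [0.167, 0.986, -0.0, -0.001]
contact_force: [0.4, -0.5, 2.7]
opening: 0.928
finger_force: 0.0
```

Emit:
send_rows(rows="0 0 -0.02 0;0 0 -0.1 0;0 0 -0.22 0;0 0 -0.34 0;0 0 -0.44 0;0 0 -0.48 0;0 0 -0.48 0")

```text
clock: 21.23
tool_pos: [0.5242, 0.2827, 0.1985]
eef_rot: [0.167, 0.986, 0.002, 0.001]
contact_force: [0.0, -0.1, -0.0]
opening: 1.0
finger_force: 0.0
```

```bash
python3 t.py .632 -.0475 .19; python3 - <<'E'
from plant import eyes
from h import *
p,d=eyes.snapshot('wrist'); cv2.imwrite('pics/w8.png',p[:,:,::-1])
E
```

```text
21.2333 [0.5242 0.2827 0.1985] [ 0.0201 -0.0726 -0.0178] 1.0000776928616373 to [-0.7012 -0.9215  0.0258]
```

View pics/w8.png

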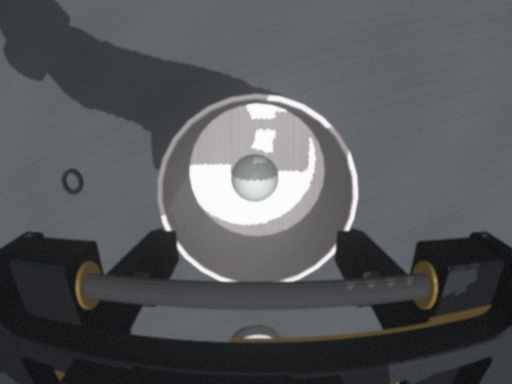

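The big ball rests on the tall pot's floor at (255,177). Next is the small ball.

Emit:
send_rows(rows="-0.701 -0.922 0.02 0;-0.701 -0.922 0.02 0;-0.701 -0.922 0.02 0;-0.701 -0.922 0.02 0;-0.701 -0.922 0.02 0;-0.701 -0.922 0.02 0;-0.701 -0.922 0.02 0;-0.701 -0.922 0.02 0;-0.701 -0.922 0.02 0;-0.701 -0.922 0.02 0")

```text
clock: 22.12
tool_pos: [0.6299, -0.056, 0.1859]
eef_rot: [0.171, 0.985, -0.003, -0.003]
contact_force: [1.1, -0.3, -0.3]
opening: 1.0
finger_force: 0.0
```

Emit:
send_rows(rows="0 0 0 0;0 0 0 0")

```text
clock: 22.28
tool_pos: [0.6294, -0.0462, 0.1877]
eef_rot: [0.165, 0.986, 0.0, -0.003]
contact_force: [0.2, 0.2, 0.6]
opening: 1.004
finger_force: 0.0
```

```bash
python3 w.py 9 small; python3 t.py .632 -.0475 .012
```

```text
22.2833 [ 0.6294 -0.0462  0.1877] 1.0039378596918591
top 210 [ 0.6334 -0.0477  0.0209] 0.0007062178159593282
scene 160 [ 0.6309 -0.046   0.0235] 0.0009201984406963272
wrist 1063 [ 0.6323 -0.0478  0.0206] 0.000323712387172239
22.4333 [ 0.63   -0.0461  0.1887] [ 0.6806 -0.0165  0.0446] 0.998255473844347 to [-0.0098 -0.0019  0.5889]
```

Emit:
send_rows(rows="-0.008 -0.003 0.1 0;-0.008 -0.003 0.22 0;-0.008 -0.003 0.34 0;-0.008 -0.003 0.45 0;-0.008 -0.003 0.53 0;-0.008 -0.003 0.56 0;-0.008 -0.003 0.57 0;-0.008 -0.003 0.57 0;-0.008 -0.003 0.57 0")

```text
clock: 23.18
tool_pos: [0.6333, -0.0499, 0.0194]
eef_rot: [0.166, 0.986, -0.0, 0.0]
contact_force: [0.0, 0.8, 0.5]
opening: 0.998
finger_force: 0.0
```

Emit:
send_rows(rows="0 0 0 0;0 0 0 0;0 0 0 0;0 0 0 0;0 0 0 0;0 0 0 0;0 0 0 0;0 0 0 0;0 0 0 0;0 0 0 0", jaw=1, force=20)

```text
clock: 24.02
tool_pos: [0.6332, -0.0478, 0.0183]
eef_rot: [0.166, 0.986, 0.002, -0.0]
contact_force: [2.3, 5.4, 1.3]
opening: 0.443
finger_force: 20.0
```

Emit:
send_rows(rows="0 0 -0.02 0;0 0 -0.06 0;0 0 -0.12 0;0 0 -0.2 0;0 0 -0.28 0;0 0 -0.35 0;0 0 -0.4 0;0 0 -0.4 0")

```text
clock: 24.68
tool_pos: [0.6338, -0.0519, 0.1415]
eef_rot: [0.167, 0.986, -0.001, 0.001]
contact_force: [0.2, 0.5, -2.1]
opening: 0.44
finger_force: 20.0
```

```bash
python3 t.py .5377 -.2677 .03
```

```text
24.6833 [ 0.6338 -0.0519  0.1415] [ 0.238   0.4669 -2.1279] 0.4400114757133604 to [ 0.066  -0.7845  0.3725]
```

Emit:
send_rows(rows="0.005 -0.03 0 0;0.012 -0.1 0 0;0.02 -0.19 0 0;0.03 -0.29 0 0;0.04 -0.39 0 0;0.047 -0.49 0 0;0.055 -0.59 0 0;0.06 -0.68 0 0;0.065 -0.75 0 0;0.066 -0.785 0 0")

```text
clock: 25.52
tool_pos: [0.5317, -0.2714, 0.1362]
eef_rot: [0.169, 0.986, -0.002, -0.004]
contact_force: [-0.8, -1.5, -3.4]
opening: 0.442
finger_force: 20.0
```

Emit:
send_rows(rows="0 0 0 0;0 0 0 0;0 0 0 0")

```text
clock: 25.77
tool_pos: [0.537, -0.264, 0.1379]
eef_rot: [0.165, 0.986, 0.001, -0.001]
contact_force: [0.4, -0.6, -2.6]
opening: 0.441
finger_force: 20.0
```

```bash
python3 t.py .5377 -.2677 .03
```

```text
25.7667 [ 0.537  -0.264   0.1379] [ 0.3735 -0.6416 -2.6279] 0.4413385633811725 to [-0.0072 -0.0112  0.3596]
```

Emit:
send_rows(rows="-0.006 -0.01 0.02 0;-0.006 -0.01 0.06 0;-0.006 -0.01 0.11 0;-0.006 -0.01 0.17 0;-0.006 -0.01 0.23 0;-0.006 -0.01 0.28 0;-0.006 -0.01 0.32 0;-0.006 -0.01 0.345 0;-0.006 -0.01 0.355 0;-0.006 -0.01 0.36 0")

```text
clock: 26.6
tool_pos: [0.5368, -0.2695, 0.0296]
eef_rot: [0.166, 0.986, -0.0, -0.002]
contact_force: [0.4, 0.5, -2.8]
opening: 0.436
finger_force: 20.0
```

Emit:
send_rows(rows="0 0 0.003 0;0 0 0.006 0;0 0 0.008 0;0 0 0.008 0")

```text
clock: 26.93
tool_pos: [0.537, -0.2701, 0.0282]
eef_rot: [0.167, 0.986, -0.001, -0.001]
contact_force: [-0.3, -0.0, -2.7]
opening: 0.44
finger_force: 20.0
```

Emit:
send_rows(rows="0 0 0.004 0;0 0 0.008 0;0 0 0.012 0;0 0 0.012 0;0 0 0.012 0")

```text
clock: 27.35
tool_pos: [0.5366, -0.2698, 0.024]
eef_rot: [0.167, 0.986, -0.0, -0.001]
contact_force: [0.1, 0.2, -2.2]
opening: 0.438
finger_force: 20.0
```

Emit:
send_rows(rows="0 0 0.003 0;0 0 0.005 0;0 0 0.005 0;0 0 0.005 0")

```text
clock: 27.68
tool_pos: [0.5366, -0.2698, 0.0226]
eef_rot: [0.167, 0.986, -0.0, -0.001]
contact_force: [-0.2, 0.1, -3.7]
opening: 0.442
finger_force: 20.0
```

Emit:
send_rows(rows="0 0 0.002 0;0 0 0.003 0;0 0 0.003 0;0 0 0.003 0")

```text
clock: 28.02
tool_pos: [0.5367, -0.2699, 0.0217]
eef_rot: [0.167, 0.986, -0.0, -0.001]
contact_force: [-0.0, -0.3, -2.5]
opening: 0.441
finger_force: 20.0
```

Emit:
send_rows(rows="0 0 0.002 0;0 0 0.003 0;0 0 0.003 0;0 0 0.003 0")

```text
clock: 28.35
tool_pos: [0.537, -0.2699, 0.0214]
eef_rot: [0.167, 0.986, -0.001, -0.001]
contact_force: [-0.3, -0.2, 5.0]
opening: 0.441
finger_force: 20.0
```

Touched the floor at the expected height, pressing with about 8 N. Releasing.

Emit:
send_rows(rows="0 0 -0.002 0;0 0 -0.002 0;0 0 -0.002 0")

```text
clock: 28.6
tool_pos: [0.5368, -0.2698, 0.0215]
eef_rot: [0.167, 0.986, -0.0, -0.001]
contact_force: [-0.5, 0.3, 2.6]
opening: 0.44
finger_force: 20.0
```

Emit:
send_rows(rows="0 0 0 0;0 0 0 0;0 0 0 0;0 0 0 0;0 0 0 0;0 0 0 0;0 0 0 0;0 0 0 0", jaw=-1)

```text
clock: 29.27
tool_pos: [0.5367, -0.2698, 0.0214]
eef_rot: [0.167, 0.986, -0.0, -0.001]
contact_force: [-0.0, 0.1, -0.8]
opening: 0.996
finger_force: 0.0
```

Emit:
send_rows(rows="0 0 -0.03 0;0 0 -0.1 0;0 0 -0.2 0;0 0 -0.32 0;0 0 -0.44 0;0 0 -0.52 0;0 0 -0.55 0;0 0 -0.55 0;0 0 -0.55 0")

```text
clock: 30.02
tool_pos: [0.5366, -0.2698, 0.1861]
eef_rot: [0.167, 0.986, -0.001, -0.002]
contact_force: [1.1, 0.5, -0.0]
opening: 1.001
finger_force: 0.0
```

```bash
python3 t.py .5377 -.2677 .03;  python3 - <<'E'
from plant import eyes
from h import *
p,d=eyes.snapshot('scene'); w,d=eyes.snapshot('wrist'); cv2.imwrite('pics/f.png',np.hstack([p[40:300,90:390],w[60:320,106:406]])[:,:,::-1])
E
```

```text
30.0167 [ 0.5366 -0.2698  0.1861] [ 1.1239  0.4549 -0.0068] 1.0007117835785495 to [-0.0028  0.0088  0.5202]
```

View pics/f.png

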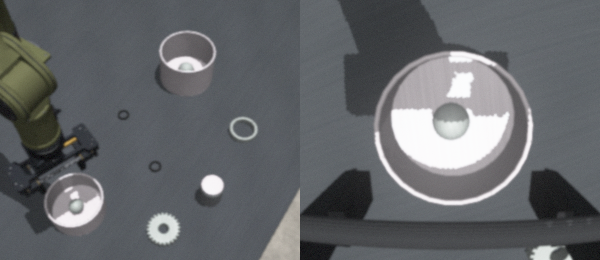

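Both balls rest in their pots: big at (186,68) in the left panel, small at (450,120) in the right panel. The gear, bearing ring and can look undisturbed.

```bash
python3 -c "
from plant import finish_job
print(finish_job())"
```

```text
the job is handed in; nothing more can be done
None
```

I put both balls in their pots and handed the job in at about 30 s; the verdict wasn't shown. The big ball had to be released about 9 mm above the tall pot's floor (under the ~15 mm limit) because the gripper body is too wide to enter that pot, and it slipped off its ring onto the bench once before the final grip.

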